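Sort turned parts into the kit trays by material

ROBOT

A 6-joint arm with a two-finger parallel gripper is mounted at the origin on the work surface. World frame = base frame: x ahead of the robot, y to its left, z up, the work surface at z = 0. Lengths are in m, angles in rad, forces in N, time in s.
With the tool pointing down it reaches from about 0.325 to 0.85 m from the base axis. Payload 15.5 kg.
Tool frame: the origin (TCP) lies on the front face of the gripper's body, between the roots of the fingers; the fingertips stand 78 mm ahead of it and the grasp point (between the pads) lies 60 mm ahead of it (tips_ahead is the distance from the TCP to the fingertips, in m); z points along the fingers, y is the line along which they close (so a half turn about z gives the same grasp; the last joint's range is limited). The gripper opens to 91 mm and grips with 3 to 60 N. Pads are 32 mm wide; open, the fingers measure 118 mm over their backs; the gripper's body (76 mm by 178 mm) begins 60 mm behind the grasp point.
Start: joints at [-1.222, 0.494, 1.345, -0, 1.302, -0.096], TCP at [0.269, -0.564, 0.292] pointing down, gripper open.
Joint ranges: [-2.91, 2.91], [-0.82, 2.16], [0.22, 2.67], [-1.22, 4.37], [0.12, 2.79], [-3.08, 3.08]. Speed limits (rad/s): [1.89, 1.89, 2.57, 3.01, 3.01, 3.01].

INTERFACE

Orientations are given as a unit quaternion [x, y, z, w].
In Python, from station import * gives the robot as it stands.
- The arm moves only by the tool carry_out, never from a script. Its argument "series" is text: rows parted by semicolons, each of 7 numbers parted by spaces: the shift along the tool's x, y, z in mm, then the turn, a rotation vector about the tool's x, y, z in rad, then the closure in counts, from 0 (fully open) to 255 (shut). In form: dx dy dz rx ry rz hand; .... A call has 1 to 20 rows; each row shifts and turns the commanded pose from where the row before left it, along the tool's axes as they then stand; what a row does not reach is not made up. A row lasts 1/10 s, in which the tool goes at most 50 mm and 8.59 degrees, less where a joint would pass 70% of its speed; a pose out of reach is approached as far as the arm can. A call is refused whole if a number of a shift passes 50 or a number of a turn 0.15, either way. A call with a gripper value outside its range is refused whole. The fingers move at their own pace and stop on an object; "grip_force" is the grip in N (left out, the last holds). Time passes only in rows, so rows that do not move let the fingers close. It gives the time, the measured TCP pose, the force, the opening and the grip force at its end, in the units of the state.
- get_obs(): the state, without advancing time (a new reading comes with each control period).
- capture(name): name is "scene" or "top" or "wrist"; returns the picture (420x560x3 uint8, blue, green, red); there is no depth.
- camera_params(name): a dict with "fovy" (degrees; the focal length in pixels is half the picture's height over the tangent of half this angle, whatever the lens; pixels are square), "cx", "cy" (the principal point, pixels), "position" and "rotation" of the camera in the world; the wrist camera has in their place "tool_from_camera" (4x4, takes a point from camera to tool coordinates, whose origin is the TCP and whose axes are the flange's). Camera axes: x right, y up, looking along -z (the intrinsics and any distortion apply to the point x, -y, -z); pixel columns grow to the right and rows downward; lengths in m; the calibration is good to about 2 mm. A picture is of the moment at which its call begins: read the wrist's pose just before it. camera_params takes no time and is no camera call.
- close_job(): hands the job in; it is judged then, once.
The state is a dict: "clock": time; "qpos": joint angles; "joint_velocities": joint speeds; "effort": joint torques, N m; "tool_pos": TCP position; "ee_rot": TCP orientation; "ft_force": force on the tool from outside, world axes, zero at the start; "ft_torque": the same for the moment, N m; "gripper_width": finger opening in m; "gripper_force": force on a finger pad.
Only numpy, scipy, OpenCV 4.12 (cv2) and the standard library are available. Lean on these libraries where they do the work, as an engineer would, in place of code of your own. Each camera call takes 0.05 s, during which the arm holds its last target. There are 200 camera calls.

TASK

Sort the five loose parts by material: the two steel ones into the red-floored tray, the two brass ones into the green-floored tray, the blue plastic one into the blue-floored tray. Set each down upright on the tray's floor in a compartment of its own, without dropping any, and leave the amber bottle and the steel cup where they stand.

Things in the scene. Friction and masses are not known exactly. Their poses are not given: they have to be found in the camera images.
- steel_bush_mid (a point): bright grey steel bush, loose, standing upright: round body 30 mm across on a foot flange 40 mm across and 8 mm high, flat top. 60 mm tall; the point is on its axis, half-way up (30 mm above its underside); z runs up its axis. 
- steel_cone_mid (a point): bright grey steel part, loose, standing upright: round body 34 mm across up to 44 mm height, conical above it, foot rim 40 mm across and 5 mm high. 60 mm tall; the point is on its axis, half-way up (30 mm above its underside); z runs up its axis. 
- brass_pillar_mid (a point): yellow brass pillar, loose, standing upright: round body 28 mm across on a foot flange 40 mm across and 10 mm high, flat top. 60 mm tall; the point is on its axis, half-way up (30 mm above its underside); z runs up its axis. 
- brass_dome_mid (a point): yellow brass part with a domed top, loose, standing upright: round body 32 mm across up to 46 mm height, foot rim 38 mm across and 6 mm high. 60 mm tall; the point is on its axis, half-way up (30 mm above its underside); z runs up its axis. 
- blue_foot_mid (a point): blue plastic machine foot, loose, standing upright: round body 30 mm across on a flange 40 mm across and 12 mm high, flat top. 60 mm tall; the point is on its axis, half-way up (30 mm above its underside); z runs up its axis. 
- blue_tray: shallow black-walled tray with a blue floor, fixed to the bench, for the blue plastic part. 70 mm (its x) by 136 mm (its y), 12 mm high; floor 4 mm thick. A cross wall halves it into two compartments, each 62 x 62 mm inside, centred 33 mm to either side of the tray's centre along its y; walls 4 mm thick. Origin: centre of its underside, z up.
- green_tray: shallow black-walled tray with a green floor, fixed to the bench, for the brass parts. 70 mm (its x) by 136 mm (its y), 12 mm high; floor 4 mm thick. A cross wall halves it into two compartments, each 62 x 62 mm inside, centred 33 mm to either side of the tray's centre along its y; walls 4 mm thick. Origin: centre of its underside, z up.
- red_tray: shallow black-walled tray with a red floor, fixed to the bench, for the steel parts. 70 mm (its x) by 136 mm (its y), 12 mm high; floor 4 mm thick. A cross wall halves it into two compartments, each 62 x 62 mm inside, centred 33 mm to either side of the tray's centre along its y; walls 4 mm thick. Origin: centre of its underside, z up.
- oil_bottle: small amber glass bottle with a white cap, 40 mm across, 78 mm tall, loose, standing on the bench, to be left alone. Origin: centre of its underside, z up.
- steel_cup: small open steel cup, 48 mm across at the rim, 55 mm tall, loose, standing on the bench, to be left alone. Origin: centre of its underside, z up.
There are look-alikes about, which are no part of the job. Of the things like the green_tray, leave any that is purple; of the rest the smaller one is meant. Leave any pink look-alike of the part that bears blue_foot_mid alone.

How it is judged:
By the outcome, as a careful person would: the job done as asked, in the order asked, and still so for the second after the job is handed in, with the robot touching nothing.
It also fails if it takes over 120 s, if anything falls off the work surface, if the arm or the gripper's body presses on something with over 40 N, if the wrist force passes 120 N, or if a joint passes its speed limit or range.

## Working session

There is one attempt and no reset: what is moved stays moved. The work goes in short steps, Python scripts to look and compute and a tool call to move; the robot and the scene stay as the last step left them, time stands still between calls to the robot, and variables do not carry over. Pictures are saved under pics/ and viewed, at most 14 in all, crops included, and the job is handed in when it is done.

Besides the shell and the picture viewer there is one more tool, called after "Emit:" as a command line: name --argument value ..., lists and objects as JSON in quotes. carry_out: Moves the arm, as the interface text tells. Its arguments: {"type":"object","properties":{"series":{"type":"string"},"grip_force":{"type":"number"}},"required":["series"]}

```bash
mkdir -p pics; python3 - <<'E'
from station import *
import cv2
for n in ("scene","top"):
    cv2.imwrite(f"pics/{n}0.png",capture(n)); print(n,camera_params(n))
print(camera_params("wrist")); print(get_obs())
E
```

```text
scene {'fovy': 56.722534038812555, 'cx': 280.23336838738055, 'cy': 210.5796481908238, 'position': array([0.82323577, 0.35083827, 0.76502098]), 'rotation': array([0.12317492, 0.29162991, 0.87555387, 0.36494568])}
top {'fovy': 43.21096347025644, 'cx': 278.6818370782249, 'cy': 201.0849311482029, 'position': array([ 0.22234632, -0.02149716,  1.51022141]), 'rotation': array([ 0.05721878, -0.05494077, -0.69876309,  0.7109414 ])}
{'fovy': 69.21457647533497, 'cx': 277.9802354144249, 'cy': 207.54076757895803, 'tool_from_camera': array([[ 8.62164822e-04,  9.71684309e-01,  2.36281315e-01,
         6.65181226e-02],
       [ 9.99999302e-01, -6.46955193e-04, -9.88347346e-04,
        -1.64799386e-03],
       [-8.07498185e-04,  2.36282002e-01, -9.71684189e-01,
        -9.24845492e-02],
       [ 0.00000000e+00,  0.00000000e+00,  0.00000000e+00,
         1.00000000e+00]])}
{'clock': 0.1, 'qpos': array([-1.22153728e+00,  4.94142069e-01,  1.34606166e+00, -1.35173144e-05,
        1.30247132e+00, -9.54919886e-02]), 'joint_velocities': array([-0.00114696, -0.00116125, -0.0005832 , -0.00015835,  0.00025102,
       -0.00049437]), 'effort': array([ 1.75987061e-03, -8.80240560e+01, -3.82542872e+01,  7.08051980e-02,
        4.82468458e-02, -5.23146889e-05]), 'tool_pos': array([ 0.26881538, -0.56396462,  0.29168731]), 'ee_rot': array([ 9.75375750e-01,  2.20548984e-01, -7.49482790e-05, -5.36021394e-04]), 'ft_force': array([0.17514722, 0.4066266 , 0.57058465]), 'ft_torque': array([-0.0187005 ,  0.04352985, -0.00139307]), 'gripper_force': 0.0, 'gripper_width': 0.09111300212264938}
```

View pics/scene0.png

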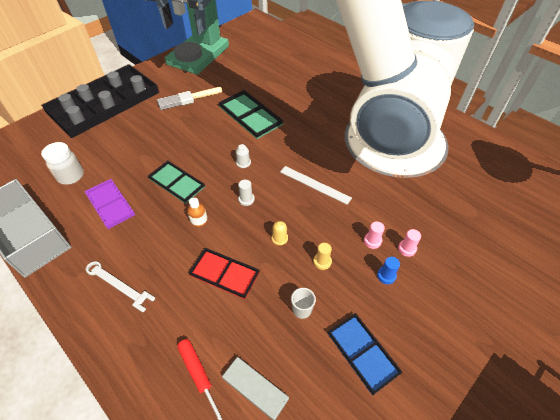

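View pics/top0.png

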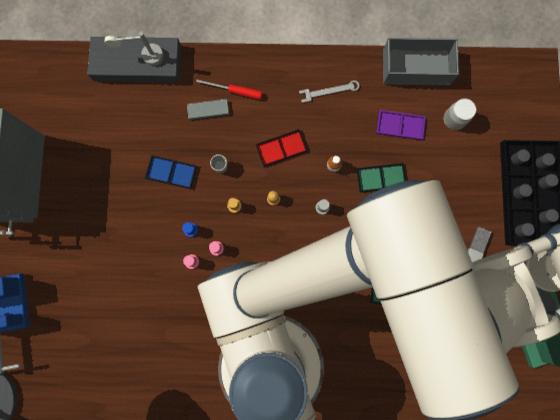

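The scene view shows the steel cone part at (242,156), bush (246,192), dome (280,233), pillar (323,257) and blue foot (389,270). The two pinks are beside the blue foot. The trays are red (224,272), blue (364,353), small green (176,181) and large green (251,113), with the cup at (303,303) and the bottle at (197,211). In the top view the arm hides the cone and the large green tray.

```bash
cat > h.py <<'E'
import numpy as np, cv2
from scipy.spatial.transform import Rotation as R
from station import *
def ray(name,uv,obs=None):
    p=camera_params(name); f=210/np.tan(np.radians(p['fovy'])/2)
    d=np.array([(uv[0]-p['cx'])/f,-(uv[1]-p['cy'])/f,-1.])
    if name=='wrist':
        T=p['tool_from_camera']; W=R.from_quat(obs['ee_rot'])
        return obs['tool_pos']+W.apply(T[:3,3]), W.apply(T[:3,:3]@d)
    return p['position'], R.from_quat(p['rotation']).apply(d)
def hit(name,uv,z,obs=None):
    o,d=ray(name,uv,obs); return (o+d*(z-o[2])/d[2])[:2]
def proj(name,P,obs=None):
    p=camera_params(name); f=210/np.tan(np.radians(p['fovy'])/2)
    if name=='wrist':
        T=p['tool_from_camera']; q=R.from_quat(obs['ee_rot']).inv().apply(np.array(P)-obs['tool_pos']); c=T[:3,:3].T@(q-T[:3,3])
    else: c=R.from_quat(p['rotation']).inv().apply(np.array(P)-p['position'])
    return np.array([p['cx']-f*c[0]/c[2],p['cy']+f*c[1]/c[2]])
def cross(a,b):
    (o1,d1),(o2,d2)=a,b
    s=np.linalg.lstsq(np.c_[d1,-d2],o2-o1,rcond=None)[0]
    p,q=o1+s[0]*d1,o2+s[1]*d2
    return (p+q)/2,np.linalg.norm(p-q)
HSV=dict(red=((0,150,90),(6,255,255)),blue=((105,120,50),(125,255,255)),green=((60,60,60),(90,255,255)),
 brass=((15,120,90),(32,255,255)),grey=((0,0,90),(179,60,255)),pink=((150,50,120),(179,200,255)))
def blobs(img,col,amin=40,amax=6000):
    m=cv2.inRange(cv2.cvtColor(img,cv2.COLOR_BGR2HSV),*HSV[col])
    n,l,s,c=cv2.connectedComponentsWithStats(m)
    return [(c[i],s[i],l==i) for i in range(1,n) if amin<s[i,4]<amax]
E
python3 - <<'E'
from h import *
for n in ("scene","top"):
    im=cv2.imread(f"pics/{n}0.png")
    for c in HSV:
        for ce,s,m in blobs(im,c):
            if c=='grey' and not (230<ce[0]<340 and 140<ce[1]<320): continue
            tray=c in('red','green') or (c=='blue' and s[4]>400)
            print(n,c,ce.round(1),s[2:5],'xy@',hit(n,ce,.004 if tray else .03).round(4))
E
```

```text
scene red [210.5 266.6] [ 37  31 665] xy@ [ 0.6338 -0.0501]
scene red [237.1 277.6] [ 37  32 711] xy@ [0.6103 0.0119]
scene red [229.4 286.1] [ 70  27 105] xy@ [0.6351 0.0151]
scene red [193.5 365. ] [ 35  54 820] xy@ [0.7891 0.0903]
scene blue [145.2  26.9] [  89   61 3498] xy@ [ 0.1575 -1.0235]
scene blue [231.7   8.9] [ 36  25 622] xy@ [-0.1658 -0.8981]
scene blue [388.6 270.3] [ 22  27 419] xy@ [0.3643 0.2345]
scene blue [352.3 337.2] [ 43  42 948] xy@ [0.5369 0.2699]
scene blue [374.7 366.8] [  46   45 1101] xy@ [0.5514 0.3348]
scene green [202.1  41.2] [  64   74 1695] xy@ [ 0.0683 -0.7922]
scene green [240.3 105. ] [ 35  22 419] xy@ [ 0.2135 -0.4218]
scene green [258.9 120.3] [ 36  24 476] xy@ [ 0.222  -0.3297]
scene green [268.3 131.1] [28 15 41] xy@ [ 0.2354 -0.2763]
scene green [166.8 174.7] [ 31  23 375] xy@ [ 0.5416 -0.3437]
scene green [184.6 186.5] [ 32  24 407] xy@ [ 0.5332 -0.2779]
scene brass [22.3 16.7] [ 43  41 633] xy@ [ 0.4645 -1.3665]
scene brass [32.6 55.7] [11 14 45] xy@ [ 0.5531 -1.0841]
scene brass [197.  210.9] [ 8  8 43] xy@ [ 0.5685 -0.1747]
scene brass [
[... 748 characters left out ...]
]
top blue [181.8 174.2] [ 25  25 447] xy@ [0.5377 0.268 ]
top blue [189.7 229.2] [ 16  14 175] xy@ [0.3752 0.2333]
top blue [ 12.9 304.3] [  29   58 1307] xy@ [0.1589 0.7224]
top green [392.6 175.1] [ 21  23 364] xy@ [ 0.5453 -0.3434]
top green [370.6 178.6] [ 23  22 413] xy@ [ 0.5339 -0.2795]
top green [537.5 354.1] [ 31  29 563] xy@ [ 0.0501 -0.7328]
top brass [272.5 197.5] [ 13  16 135] xy@ [0.4693 0.0031]
top brass [233.4 204.7] [ 14  15 162] xy@ [0.4468 0.1132]
top grey [335.9 159.2] [ 7  8 44] xy@ [ 0.5835 -0.1763]
top grey [322.1 206. ] [ 14  16 148] xy@ [ 0.4475 -0.1374]
top pink [215.2 247.6] [ 14  15 155] xy@ [0.3249 0.1602]
top pink [190.1 260.9] [ 16  15 158] xy@ [0.2869 0.2285]
```

```bash
cat >> h.py <<'E'
def yaw(o=None):
    x=R.from_quat((o or get_obs())['ee_rot']).apply([1,0,0]); return np.degrees(np.arctan2(x[1],x[0]))
def plan(target,yaw_t=None,hand=0,vmax=45,obs=None):
    """rows that take the TCP straight to target (m), turning to yaw_t (deg)"""
    o=obs or get_obs(); r=R.from_quat(o['ee_rot']); y=yaw(o)
    D=(np.array(target)-o['tool_pos'])*1000; t=0 if yaw_t is None else np.radians((y-yaw_t+180)%360-180)
    n=max(int(np.ceil(np.linalg.norm(D)/vmax)),int(np.ceil(abs(t)/.145)),1)
    down=R.from_euler('z',np.radians(y))*R.from_quat([1,0,0,0]); tilt=(r.inv()*down).as_rotvec()
    rows=[]
    for i in range(n):
        d=r.inv().apply(D/n); rv=tilt/n+np.array([0,0,t/n])
        rows.append(' '.join(f'{v:.1f}' for v in d)+' '+' '.join(f'{v:.3f}' for v in rv)+f' {hand}')
        r=r*R.from_rotvec(rv)
    print(f'yaw {y:.1f} n={n} D={D.round(1)}'); print('; '.join(rows))
E
python3 -c "
from h import *
plan((.372,-.233,.23),108)"
```

```text
yaw 25.5 n=10 D=[103.2 331.  -61.7]
23.6 -25.4 6.2 -0.000 -0.000 -0.144 0; 27.0 -21.8 6.2 -0.000 -0.000 -0.144 0; 29.8 -17.7 6.2 -0.000 -0.000 -0.144 0; 32.0 -13.2 6.2 -0.000 -0.000 -0.144 0; 33.6 -8.5 6.2 -0.000 -0.000 -0.144 0; 34.5 -3.6 6.2 -0.000 -0.000 -0.144 0; 34.6 1.4 6.2 -0.000 -0.000 -0.144 0; 34.1 6.4 6.2 -0.000 -0.000 -0.144 0; 32.8 11.2 6.2 -0.000 -0.000 -0.144 0; 30.9 15.8 6.2 -0.000 -0.000 -0.144 0
```

Emit:
carry_out --series "24 -25 6 0 0 -0.144 0; 27 -22 6 0 0 -0.144 0; 30 -18 6 0 0 -0.144 0; 32 -13 6 0 0 -0.144 0; 34 -8 6 0 0 -0.144 0; 34 -4 6 0 0 -0.144 0; 35 1 6 0 0 -0.144 0; 34 6 6 0 0 -0.144 0; 33 11 6 0 0 -0.144 0; 31 16 6 0 0 -0.144 0; 0 0 0 0 0 0 0; 0 0 0 0 0 0 0; 0 0 0 0 0 0 0" --grip_force 25

```text
clock: 1.4
tool_pos: [0.3723, -0.2333, 0.2324]
ee_rot: [0.589, 0.808, -0.0, 0.0]
ft_force: [0.1, -0.0, -0.0]
gripper_width: 0.091
gripper_force: 0.0
```

```bash
python3 - <<'E'
from h import *
o=get_obs(); im=capture('wrist'); cv2.imwrite('pics/w1.png',im); cv2.imwrite('pics/t1.png',capture('top'))
print(o['clock'],o['tool_pos'],yaw(o))
for ce,s,m in blobs(im,'grey',300,20000): print(ce,s,hit('wrist',ce,.03,o))
E
```

```text
1.4 [ 0.37225771 -0.23329022  0.23237345] 107.88545960009834
[249.1124774   48.84412297] [ 232    0   36  101 2765] [ 0.30507046 -0.10763349]
[385.63838384 133.03484848] [ 357  113   59   41 1980] [ 0.44803545 -0.1373722 ]
[471.41724618 198.33936022] [457 181  43  41 719] [ 0.55328731 -0.16935118]
[271.46974063 204.76224784] [ 253  183   38   45 1388] [ 0.36681425 -0.23653601]
[528.39276486 222.8208441 ] [ 503  203   57   46 1161] [ 0.61952622 -0.17449935]
[266.41534884 269.75713178] [   97   220   362   104 12900] [ 0.38301371 -0.30497986]
[ 16.99565217 235.32173913] [  0 228  43  21 460] [ 0.12967306 -0.34687845]
[ 44.54742489 283.75622318] [   0  252   85   71 4660] [ 0.1636584 -0.3928182]
[512.45673077 273.08429487] [ 473  252   87   53 3120] [ 0.63083493 -0.22886792]
```

View pics/w1.png

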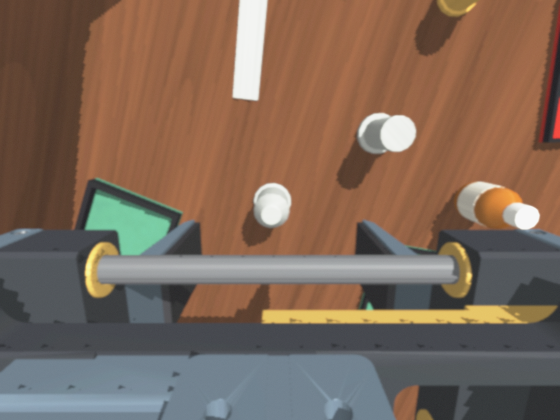

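The wrist view shows the cone part's foot centred at about (272,203). The bush has its top at (399,133) and its foot at (378,134). The bottle at (500,207) and the large green tray at the left are clear of the grasp.

```bash
python3 - <<'E'
from h import *
o=get_obs()
print('cone far edge',hit('wrist',(272,183.5),.005,o),'L',hit('wrist',(253.5,203),.005,o),'R',hit('wrist',(291,203),.005,o),'tip',hit('wrist',(270,212),.06,o))
print('bush top',hit('wrist',(399,133),.06,o),'left foot',hit('wrist',(358,134),.006,o),'foot c',hit('wrist',(378,134),.006,o))
im=cv2.imread('pics/t1.png')
for c in('grey','green'):
  for ce,s,m in blobs(im,c):
    if 200<ce[0]<440 and 120<ce[1]<280: print(c,ce,s,hit('top',ce,.03),hit('top',ce,.004))
plan((.368,-.237,.23))
E
```

```text
cone far edge [ 0.36143085 -0.22014605] L [ 0.34889416 -0.24650792] R [ 0.38735641 -0.2340785 ] tip [ 0.36581219 -0.23651793]
bush top [ 0.44875564 -0.1372002 ] left foot [ 0.42929724 -0.14453034] foot c [ 0.44868203 -0.13826238]
grey [218.35955056 162.78651685] [210 154  17  17  89] [0.56731693 0.15984447] [0.57337632 0.16302972]
grey [335.88636364 159.20454545] [333 156   7   8  44] [ 0.58353606 -0.17625911] [ 0.58988034 -0.17897749]
grey [321.90909091 205.8951049 ] [316 199  13  16 143] [ 0.44766986 -0.13687044] [ 0.45162766 -0.13889697]
green [397.01898734 172.0443038 ] [387 165  18  18 158] [ 0.54894218 -0.35049826] [ 0.55467882 -0.35627715]
green [364.31481481 171.87037037] [360 169  13   9  54] [ 0.54786232 -0.25730633] [ 0.55357999 -0.2614483 ]
yaw 107.9 n=1 D=[-4.1 -3.6 -2.3]
-2.1 -5.0 2.3 0.000 0.000 0.000 0
```

Emit:
carry_out --series "-3.5 -6.2 20 0 0 0 0; 0 0 40 0 0 0 0; 0 0 40 0 0 0 0; 0 0 38 0 0 0 0; 0 0 0 0 0 0 0; 0 0 0 0 0 0 0; 0 0 0 0 0 0 255; 0 0 0 0 0 0 255; 0 0 0 0 0 0 255; 0 0 0 0 0 0 255; 0 0 0 0 0 0 255; 0 0 0 0 0 0 255; 0 0 0 0 0 0 255; 0 0 0 0 0 0 255" --grip_force 30

```text
clock: 2.9
tool_pos: [0.3673, -0.2377, 0.0942]
ee_rot: [0.588, 0.809, 0.0, -0.0]
ft_force: [-0.5, 0.1, 2.2]
gripper_width: 0.0333
gripper_force: 30.0
```

```bash
python3 - <<'E'
from h import *
o=get_obs(); o['tool_pos']=o['tool_pos']+[0,0,.105]; plan((.6337,-.0507,.199),111,255,obs=o)
E
```

```text
yaw 108.0 n=8 D=[ 2.664e+02  1.870e+02 -2.000e-01]
12.0 38.9 0.0 -0.000 -0.000 -0.007 255; 11.7 39.0 0.0 -0.000 -0.000 -0.007 255; 11.4 39.0 0.0 -0.000 -0.000 -0.007 255; 11.2 39.1 0.0 -0.000 -0.000 -0.007 255; 10.9 39.2 0.0 -0.000 -0.000 -0.007 255; 10.7 39.3 0.0 -0.000 -0.000 -0.007 255; 10.4 39.3 0.0 -0.000 -0.000 -0.007 255; 10.2 39.4 0.0 -0.000 -0.000 -0.007 255
```

Emit:
carry_out --series "0 0 -20 0 0 0 255; 0 0 -40 0 0 0 255; 0 0 -45 0 0 0 255; 6 20 0 0 0 0 255; 12 39 0 0 0 -0.01 255; 12 39 0 0 0 -0.01 255; 11 39 0 0 0 -0.01 255; 11 39 0 0 0 -0.01 255; 11 39 0 0 0 -0.01 255; 10.5 39 0 0 0 0 255; 10 39.5 0 0 0 0 255; 5 20 0 0 0 0 255; 0 0 0 0 0 0 255; 0 0 0 0 0 0 255; 0 0 0 0 0 0 255"

```text
clock: 4.4
tool_pos: [0.632, -0.0497, 0.1988]
ee_rot: [0.568, 0.823, -0.0, -0.001]
ft_force: [1.0, 0.3, -2.5]
gripper_width: 0.0332
gripper_force: 30.0
```

```bash
python3 - <<'E'
from h import *
o=get_obs(); im=capture('wrist'); cv2.imwrite('pics/w2.png',im)
for ce,s,m in blobs(im,'red',400,40000): print(ce,s,hit('wrist',ce,.004,o))
print(proj('wrist',(.6337,-.0507,.004),o),proj('wrist',(.6101,.0112,.004),o))
plan((.6337,-.0507,.101),111,255,obs=o)
E
```

```text
[503.35214056 120.69339272] [ 453   63  106  113 4041] [0.79513599 0.09710615]
[279.69591496 134.10358483] [ 246   99   69   71 4798] [0.60959397 0.01366726]
[279.26501397 196.25104749] [ 247  174   66   55 2864] [ 0.63001592 -0.04082229]
[279.17393851 206.88992953] [279.25041963 136.88339611]
yaw 110.8 n=3 D=[  1.7  -1.  -97.8]
-0.5 0.5 32.6 -0.000 -0.000 -0.001 255; -0.5 0.4 32.6 -0.000 -0.000 -0.001 255; -0.5 0.4 32.6 -0.000 -0.000 -0.001 255
```

View pics/w2.png

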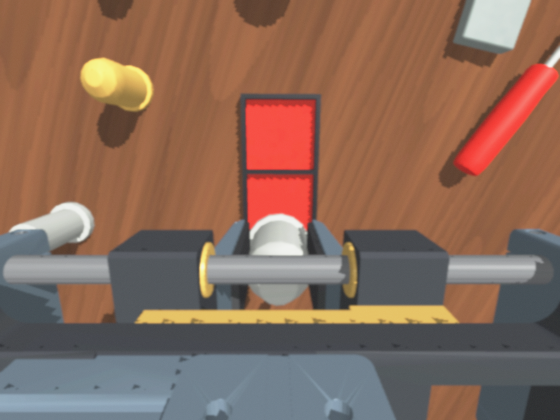

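The cone part is held upright over the near red compartment, whose floor centre is at about (279,207). The tray is square with the fingers.

Emit:
carry_out --series "-1 1 20 0 0 0 255; 0 0 35 0 0 0 255; 0 0 28 0 0 0 255; 0 0 12 0 0 0 255; 0 0 3 0 0 0 255; 0 0 1 0 0 0 255; 0 0 1 0 0 0 255; 0 0 0.5 0 0 0 255; 0 0 0 0 0 0 255; 0 0 0 0 0 0 255"

```text
clock: 5.45
tool_pos: [0.6345, -0.0498, 0.0992]
ee_rot: [0.567, 0.823, 0.0, 0.0]
ft_force: [-0.5, 0.5, -3.6]
gripper_width: 0.0329
gripper_force: 30.0
```

Emit:
carry_out --series "0 0 0.7 0 0 0 255; 0 0 0.6 0 0 0 255; 0 0 0 0 0 0 255; 0 0 0 0 0 0 255"

```text
clock: 5.85
tool_pos: [0.6345, -0.0498, 0.0982]
ee_rot: [0.567, 0.823, 0.0, 0.0]
ft_force: [-2.5, 0.9, 8.5]
gripper_width: 0.0329
gripper_force: 30.0
```

```bash
python3 - <<'E'
from h import *
o=get_obs(); o['tool_pos']=o['tool_pos']+[0,0,.11]; plan((.4485,-.138,.208),108,60,obs=o)
E
```

```text
yaw 110.9 n=5 D=[-186.   -88.2   -0.2]
-3.2 -41.0 0.0 0.000 0.000 0.010 60; -3.7 -41.0 0.0 0.000 0.000 0.010 60; -4.1 -41.0 0.0 0.000 0.000 0.010 60; -4.5 -40.9 0.0 0.000 0.000 0.010 60; -4.9 -40.9 0.0 0.000 0.000 0.010 60
```

Emit:
carry_out --series "0 0 0 0 0 0 60; 0 0 0 0 0 0 60; 0 0 0 0 0 0 60; 0 0 0 0 0 0 60; 0 0 -20 0 0 0 60; 0 0 -45 0 0 0 60; 0 0 -45 0 0 0 60; -3 -41 0 0 0 0.01 60; -4 -41 0 0 0 0.01 60; -4 -41 0 0 0 0.01 60; -4.5 -41 0 0 0 0.01 60; -5 -41 0 0 0 0.01 60; 0 0 0 0 0 0 60; 0 0 0 0 0 0 60; 0 0 0 0 0 0 60"

```text
clock: 7.35
tool_pos: [0.4491, -0.1382, 0.2076]
ee_rot: [0.588, 0.809, 0.0, 0.0]
ft_force: [-0.5, -0.0, -0.5]
gripper_width: 0.0697
gripper_force: 0.0
```

```bash
python3 - <<'E'
from h import *
o=get_obs(); im=capture('wrist'); cv2.imwrite('pics/w3.png',im)
for ce,s,m in blobs(im,'grey',300,20000):
  if 150<ce[0]<400 and ce[1]<240: print(ce,s)
print(proj('wrist',(.4485,-.138,.06),o),proj('wrist',(.4485,-.138,.008),o))
plan((.4485,-.138,.095),108,60,obs=o)
t=capture('top')
for ce,s,m in blobs(t,'grey',30): print(ce,s) if 260<ce[0]<320 and 120<ce[1]<180 else 0
E
```

```text
[276.56187291 208.19788183] [ 256  182   42   54 1794]
[276.98411999 217.95264802] [277.07937504 203.63174923]
yaw 108.0 n=3 D=[  -0.6    0.2 -112.6]
0.2 -0.2 37.5 0.000 0.000 -0.000 60; 0.1 -0.2 37.5 0.000 0.000 -0.000 60; 0.1 -0.2 37.5 0.000 0.000 -0.000 60
[291.01020408 140.90816327] [286 134  11  16  98]
```

View pics/w3.png

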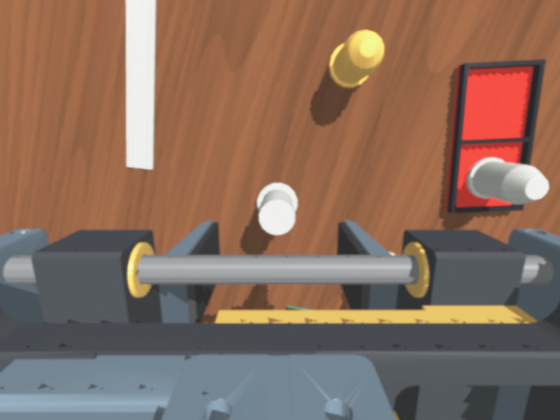

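The cone part stands upright in its red compartment at (505,180). The bush is centred between the fingers, top at (276,217), as predicted.

Emit:
carry_out --series "0 -0.5 20 0 0 0 60; 0 0 40 0 0 0 60; 0 0 36 0 0 0 60; 0 0 18 0 0 0 60; 0 0 0 0 0 0 60; 0 0 0 0 0 0 60; 0 0 0 0 0 0 255; 0 0 0 0 0 0 255; 0 0 0 0 0 0 255; 0 0 0 0 0 0 255; 0 0 0 0 0 0 255; 0 0 0 0 0 0 255; 0 0 0 0 0 0 255" --grip_force 30

```text
clock: 8.75
tool_pos: [0.4478, -0.1384, 0.0936]
ee_rot: [0.588, 0.809, 0.0, 0.0]
ft_force: [-0.1, 0.9, 6.5]
gripper_width: 0.0288
gripper_force: 30.0
```

```bash
python3 - <<'E'
from h import *
o=get_obs(); print(o['tool_pos'],o['gripper_width'],o['gripper_force'])
o['tool_pos']=o['tool_pos']+[0,0,.105]; plan((.6105,.0115,o['tool_pos'][2]),111,255,obs=o)
E
```

```text
[ 0.44779739 -0.13843959  0.09356385] 0.028847290988635144 30.000961124897003
yaw 108.0 n=5 D=[162.7 149.9   0. ]
18.5 40.2 0.0 0.000 0.000 -0.011 255; 18.0 40.4 0.0 0.000 0.000 -0.011 255; 17.6 40.6 0.0 0.000 0.000 -0.011 255; 17.2 40.8 0.0 0.000 0.000 -0.011 255; 16.8 41.0 0.0 0.000 0.000 -0.011 255
```

Emit:
carry_out --series "0 0 -20 0 0 0 255; 0 0 -40 0 0 0 255; 0 0 -45 0 0 0 255; 9 20 0 0 0 -0.01 255; 18.5 40 0 0 0 -0.01 255; 18 40.5 0 0 0 -0.01 255; 17.5 40.5 0 0 0 -0.01 255; 17 41 0 0 0 -0.01 255; 8 21 0 0 0 0 255; 0 0 0 0 0 0 255; 0 0 0 0 0 0 255; 0 0 0 0 0 0 255"

```text
clock: 9.95
tool_pos: [0.6091, 0.0116, 0.1981]
ee_rot: [0.568, 0.823, -0.0, -0.0]
ft_force: [0.6, 0.1, -2.5]
gripper_width: 0.0289
gripper_force: 30.0
```

```bash
python3 - <<'E'
from h import *
plan((.6105,.0115,.0976),111,255)
E
```

```text
yaw 110.8 n=3 D=[ 1.400e+00 -1.000e-01 -1.005e+02]
-0.2 0.5 33.5 -0.000 -0.000 -0.001 255; -0.2 0.5 33.5 -0.000 -0.000 -0.001 255; -0.2 0.5 33.5 -0.000 -0.000 -0.001 255
```

Emit:
carry_out --series "-0.5 1 20 0 0 0 255; 0 0 35 0 0 0 255; 0 0 28 0 0 0 255; 0 0 12 0 0 0 255; 0 0 3 0 0 0 255; 0 0 1 0 0 0 255; 0 0 1 0 0 0 255; 0 0 0.5 0 0 0 255; 0 0 0 0 0 0 255; 0 0 0 0 0 0 255"

```text
clock: 10.95
tool_pos: [0.6112, 0.0121, 0.0984]
ee_rot: [0.567, 0.823, 0.0, 0.0]
ft_force: [-0.4, 0.2, -2.5]
gripper_width: 0.0291
gripper_force: 30.0
```

Emit:
carry_out --series "0 0 0.7 0 0 0 255; 0 0 0.6 0 0 0 255; 0 0 0 0 0 0 255; 0 0 0 0 0 0 255"

```text
clock: 11.35
tool_pos: [0.6112, 0.0121, 0.0975]
ee_rot: [0.567, 0.823, 0.0, 0.0]
ft_force: [-3.9, 0.8, 13.6]
gripper_width: 0.0287
gripper_force: 30.0
```

```bash
python3 - <<'E'
from h import *
o=get_obs(); o['tool_pos']=o['tool_pos']+[0,0,.11]; plan((.473,.005,.208),99,60,obs=o)
E
```

```text
yaw 110.9 n=4 D=[-138.2   -7.1    0.5]
10.7 -32.9 -0.1 0.000 0.000 0.052 60; 8.9 -33.4 -0.1 0.000 0.000 0.052 60; 7.2 -33.8 -0.1 0.000 0.000 0.052 60; 5.4 -34.2 -0.1 0.000 0.000 0.052 60
```

Emit:
carry_out --series "0 0 0 0 0 0 60; 0 0 0 0 0 0 60; 0 0 0 0 0 0 60; 0 0 0 0 0 0 60; 0 0 -20 0 0 0 60; 0 0 -45 0 0 0 60; 0 0 -45 0 0 0 60; 11 -33 0 0 0 0.052 60; 9 -33 0 0 0 0.052 60; 7 -34 0 0 0 0.052 60; 5 -34 0 0 0 0.052 60; 0 0 0 0 0 0 60; 0 0 0 0 0 0 60; 0 0 0 0 0 0 60"

```text
clock: 12.75
tool_pos: [0.4742, 0.0048, 0.2068]
ee_rot: [0.65, 0.76, 0.0, 0.0]
ft_force: [-0.3, 0.4, -0.2]
gripper_width: 0.0695
gripper_force: 0.0
```

```bash
python3 - <<'E'
from h import *
o=get_obs(); im=capture('wrist'); cv2.imwrite('pics/w4.png',im)
for c in ('brass','blue','grey'):
 for ce,s,m in blobs(im,c,300,20000):
  if ce[1]<240: print(c,ce,s,hit('wrist',ce,.03,o))
print(yaw(o),proj('wrist',(.473,.005,.06),o),proj('wrist',(.473,.005,.006),o))
E
```

```text
brass [267.63048246  86.94407895] [245  49  48  58 912] [0.44949798 0.10737221]
brass [273.89193548 209.18467742] [ 255  185   41   50 1240] [0.47069466 0.00479898]
grey [424.65912455  37.40346796] [ 381    0   85   76 4729] [0.56830512 0.16399995]
grey [ 82.26022427 177.75659631] [  58  124   92  108 3032] [0.29811112 0.00664579]
grey [424.4965035  217.91481246] [ 395  198   82   35 1573] [0.60871748 0.018252  ]
98.96432317806715 [276.3082972  218.30249378] [276.49917313 203.44727601]
```

View pics/w4.png

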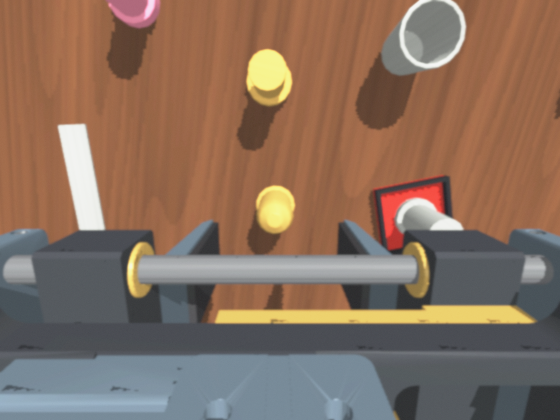

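The bush stands in its red compartment at (430,217). The dome is centred between the fingers at (275,204), and the pillar's foot is at (269,84).

Emit:
carry_out --series "0 -1.5 20 0 0 0 60; 0 0 40 0 0 0 60; 0 0 36 0 0 0 60; 0 0 17 0 0 0 60; 0 0 0 0 0 0 60; 0 0 0 0 0 0 60; 0 0 0 0 0 0 255; 0 0 0 0 0 0 255; 0 0 0 0 0 0 255; 0 0 0 0 0 0 255; 0 0 0 0 0 0 255; 0 0 0 0 0 0 255; 0 0 0 0 0 0 255" --grip_force 30

```text
clock: 14.1
tool_pos: [0.4718, 0.0047, 0.0938]
ee_rot: [0.65, 0.76, 0.0, 0.0]
ft_force: [-0.8, 0.1, 6.5]
gripper_width: 0.0312
gripper_force: 30.0
```

```bash
python3 - <<'E'
from h import *
o=get_obs(); print(o['tool_pos'],o['gripper_width'])
w=dict(o,tool_pos=np.array([.4742,.0048,.2068]))
print('pillar foot',hit('wrist',(269,84),.01,w),'top',hit('wrist',(268,68),.06,w))
o['tool_pos']=o['tool_pos']+[0,0,.13]; plan((.534,-.279,o['tool_pos'][2]),99,255,obs=o)
E
```

```text
[0.47178198 0.00467443 0.09384739] 0.031172656858736745
pillar foot [0.44913581 0.11263967] top [0.44925011 0.1162617 ]
yaw 98.9 n=7 D=[  62.2 -283.7    0. ]
-41.4 2.5 0.0 0.000 0.000 -0.000 255; -41.4 2.5 0.0 0.000 0.000 -0.000 255; -41.4 2.5 0.0 0.000 0.000 -0.000 255; -41.4 2.5 0.0 0.000 0.000 -0.000 255; -41.4 2.5 0.0 0.000 0.000 -0.000 255; -41.4 2.5 0.0 0.000 0.000 -0.000 255; -41.4 2.4 0.0 0.000 0.000 -0.000 255
```

Emit:
carry_out --series "0 0 -20 0 0 0 255; 0 0 -45 0 0 0 255; 0 0 -45 0 0 0 255; 0 0 -20 0 0 0 255; -21 1 0 0 0 0 255; -41 2.5 0 0 0 0 255; -41 2.5 0 0 0 0 255; -41.5 2.5 0 0 0 0 255; -41.5 2.5 0 0 0 0 255; -41.5 2.5 0 0 0 0 255; -41 2.5 0 0 0 0 255; -21 1 0 0 0 0 255; 0 0 0 0 0 0 255; 0 0 0 0 0 0 255; 0 0 0 0 0 0 255"

```text
clock: 15.6
tool_pos: [0.5331, -0.2776, 0.2234]
ee_rot: [0.65, 0.76, 0.0, -0.001]
ft_force: [0.6, -0.3, -1.8]
gripper_width: 0.0312
gripper_force: 30.0
```

```bash
python3 - <<'E'
from h import *
o=get_obs(); im=capture('wrist'); cv2.imwrite('pics/w5.png',im)
print(proj('wrist',(.534,-.279,.004),o),proj('wrist',(.5445,-.3435,.004),o))
plan((.534,-.279,.0978),99,255,obs=o)
cv2.imwrite('pics/s5.png',capture('scene'))
E
```

```text
[278.75745778 201.45418147] [278.95583425 259.43112457]
yaw 99.0 n=3 D=[   0.9   -1.4 -125.6]
-0.5 0.3 41.9 -0.000 -0.000 -0.000 255; -0.5 0.3 41.9 -0.000 -0.000 -0.000 255; -0.5 0.2 41.9 -0.000 -0.000 -0.000 255
```

View pics/s5.png

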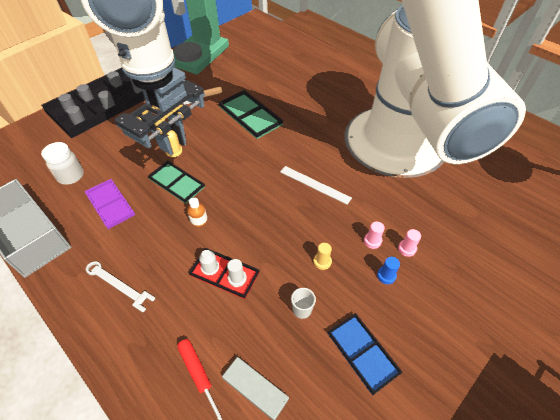

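Both steel parts stand in the red tray (208,262 and 236,273), and the dome is held above the small green tray. The bottle and cup have not moved.

Emit:
carry_out --series "-1.5 1 25 0 0 0 255; 0 0 42 0 0 0 255; 0 0 38 0 0 0 255; 0 0 14 0 0 0 255; 0 0 3 0 0 0 255; 0 0 1 0 0 0 255; 0 0 1 0 0 0 255; 0 0 1 0 0 0 255; 0 0 1 0 0 0 255; 0 0 0 0 0 0 255; 0 0 0 0 0 0 255"

```text
clock: 16.8
tool_pos: [0.5348, -0.28, 0.0979]
ee_rot: [0.65, 0.76, 0.0, 0.0]
ft_force: [-0.6, -0.5, 1.0]
gripper_width: 0.0311
gripper_force: 30.0
```

```bash
python3 - <<'E'
from h import *
o=get_obs(); o['tool_pos']=o['tool_pos']+[0,0,.13]; plan((.4492,.1145,.208),99,60,obs=o)
E
```

```text
yaw 98.9 n=9 D=[-85.6 394.5 -19.9]
44.8 -2.6 2.2 0.000 0.000 -0.000 60; 44.8 -2.6 2.2 0.000 0.000 -0.000 60; 44.8 -2.6 2.2 0.000 0.000 -0.000 60; 44.8 -2.6 2.2 0.000 0.000 -0.000 60; 44.8 -2.6 2.2 0.000 0.000 -0.000 60; 44.8 -2.6 2.2 0.000 0.000 -0.000 60; 44.8 -2.6 2.2 0.000 0.000 -0.000 60; 44.8 -2.5 2.2 0.000 0.000 -0.000 60; 44.8 -2.5 2.2 0.000 0.000 -0.000 60
```

Emit:
carry_out --series "0 0 0.3 0 0 0 255; 0 0 0 0 0 0 60; 0 0 0 0 0 0 60; 0 0 0 0 0 0 60; 0 0 0 0 0 0 60; 0 0 -20 0 0 0 60; 0 0 -40 0 0 0 60; 0 0 -45 0 0 0 60; 0 0 -25 0 0 0 60; 45 -2.5 2 0 0 0 60; 45 -2.5 2 0 0 0 60; 45 -2.5 2 0 0 0 60; 45 -2.5 2 0 0 0 60; 45 -2.5 2 0 0 0 60; 45 -2.5 2 0 0 0 60; 45 -2.5 2 0 0 0 60; 45 -2.5 3 0 0 0 60; 44 -2.5 3 0 0 0 60; 0 0 0 0 0 0 60"

```text
clock: 18.7
tool_pos: [0.448, 0.1195, 0.2071]
ee_rot: [0.648, 0.761, -0.0, -0.001]
ft_force: [-0.3, -0.7, 0.7]
gripper_width: 0.0699
gripper_force: 0.0
```

Emit:
carry_out --series "0 0 0 0 0 0 60; 0 0 0 0 0 0 60"

```text
clock: 18.9
tool_pos: [0.45, 0.1151, 0.2074]
ee_rot: [0.65, 0.76, 0.0, 0.0]
ft_force: [-0.2, -0.4, 0.3]
gripper_width: 0.0694
gripper_force: 0.0
```

```bash
python3 - <<'E'
from h import *
o=get_obs(); im=capture('wrist'); cv2.imwrite('pics/w6.png',im)
for c in ('brass','blue'):
 for ce,s,m in blobs(im,c,300,20000):
  print(c,ce,s)
print(o['tool_pos'],yaw(o),proj('wrist',(.4492,.1145,.06),o),proj('wrist',(.4492,.1145,.01),o))
plan((.4492,.1145,.094),99,60,obs=o)
E
```

```text
brass [276.01811249 206.89895138] [ 256  182   43   54 1049]
brass [137.86341463 269.67479675] [127 242  27  55 615]
brass [418.7359882  269.27433628] [404 242  25  55 678]
brass [377.50272272 315.1084731 ] [ 214  305  321   18 4591]
blue [403.71282546  48.52285439] [ 359    1   91   95 5185]
blue [443.92379182   6.20074349] [414   0  51  19 538]
blue [211.35769758  52.89264504] [ 184   19   57   65 2189]
[0.449984   0.11505892 0.20741232] 98.92511014876857 [276.89036481 219.05157196] [277.01774097 205.03764978]
yaw 98.9 n=3 D=[  -0.8   -0.6 -113.4]
-0.1 -0.3 37.8 0.000 0.000 -0.000 60; -0.1 -0.3 37.8 0.000 0.000 -0.000 60; -0.1 -0.3 37.8 0.000 0.000 -0.000 60
```

View pics/w6.png

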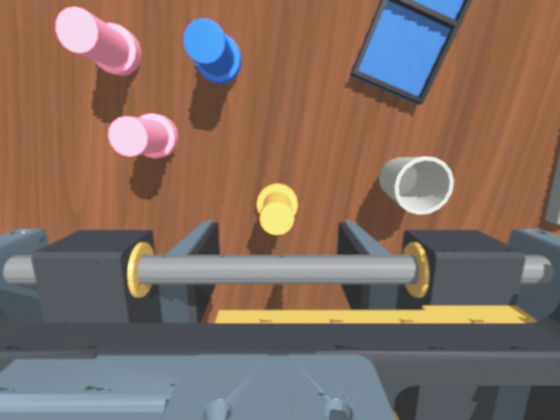

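The pillar is centred between the fingers, foot at (277,203). The blue foot's top is at (205,40) and its flange at (218,60), with the pinks to its left and the cup well clear at the right.

Emit:
carry_out --series "0 -1 20 0 0 0 60; 0 0 40 0 0 0 60; 0 0 36 0 0 0 60; 0 0 17 0 0 0 60; 0 0 0 0 0 0 60; 0 0 0 0 0 0 60; 0 0 0 0 0 0 255; 0 0 0 0 0 0 255; 0 0 0 0 0 0 255; 0 0 0 0 0 0 255; 0 0 0 0 0 0 255; 0 0 0 0 0 0 255; 0 0 0 0 0 0 255" --grip_force 30

```text
clock: 20.25
tool_pos: [0.4487, 0.1155, 0.0944]
ee_rot: [0.65, 0.76, 0.0, 0.0]
ft_force: [-0.8, 0.5, 6.0]
gripper_width: 0.0266
gripper_force: 30.0
```

```bash
python3 - <<'E'
from h import *
o=get_obs(); print(o['tool_pos'],o['gripper_width'])
w=dict(o,tool_pos=np.array([.44998,.11506,.20741]))
print('blue foot',hit('wrist',(218,60),.006,w),'top',hit('wrist',(205,40),.06,w))
o['tool_pos']=o['tool_pos']+[0,0,.13]; plan((.5445,-.3445,o['tool_pos'][2]),99,255,obs=o)
E
```

```text
[0.44874946 0.11547949 0.09444275] 0.026604946692151663
blue foot [0.37690639 0.2362268 ] top [0.37771811 0.23792929]
yaw 98.9 n=11 D=[  95.8 -460.     0. ]
-42.7 2.1 -0.0 0.000 -0.000 -0.000 255; -42.7 2.1 -0.0 0.000 -0.000 -0.000 255; -42.7 2.1 -0.0 0.000 -0.000 -0.000 255; -42.7 2.1 -0.0 0.000 -0.000 -0.000 255; -42.7 2.1 -0.0 0.000 -0.000 -0.000 255; -42.7 2.1 -0.0 0.000 -0.000 -0.000 255; -42.7 2.1 -0.0 0.000 -0.000 -0.000 255; -42.7 2.1 -0.0 0.000 -0.000 -0.000 255; -42.7 2.1 -0.0 0.000 -0.000 -0.000 255; -42.7 2.1 -0.0 0.000 -0.000 -0.000 255; -42.7 2.1 -0.0 0.000 -0.000 -0.000 255
```

Emit:
carry_out --series "0 0 -20 0 0 0 255; 0 0 -45 0 0 0 255; 0 0 -45 0 0 0 255; 0 0 -20 0 0 0 255; -20 1 0 0 0 0 255; -43 2 0 0 0 0 255; -43 2 0 0 0 0 255; -43 2 0 0 0 0 255; -43 2 0 0 0 0 255; -43 2 0 0 0 0 255; -43 2 0 0 0 0 255; -43 2 0 0 0 0 255; -43 2 0 0 0 0 255; -43 2 0 0 0 0 255; -43 2 0 0 0 0 255; -20 1 0 0 0 0 255; 0 0 0 0 0 0 255; 0 0 0 0 0 0 255; 0 0 0 0 0 0 255"

```text
clock: 22.15
tool_pos: [0.5431, -0.3443, 0.224]
ee_rot: [0.65, 0.76, 0.0, -0.001]
ft_force: [0.1, 0.1, -2.2]
gripper_width: 0.0266
gripper_force: 30.0
```

```bash
python3 - <<'E'
from h import *
o=get_obs(); im=capture('wrist'); cv2.imwrite('pics/w7.png',im)
plan((.5445,-.3445,.0984),99,255,obs=o)
print(proj('wrist',(.534,-.279,.004),o),proj('wrist',(.5445,-.3445,.004),o))
E
```

```text
yaw 99.0 n=3 D=[   1.4   -0.2 -125.6]
-0.2 0.5 41.9 -0.000 -0.000 -0.000 255; -0.2 0.5 41.9 -0.000 -0.000 -0.000 255; -0.1 0.4 41.9 -0.000 -0.000 -0.000 255
[279.31205098 135.41158974] [279.33749004 200.27347333]
```

View pics/w7.png

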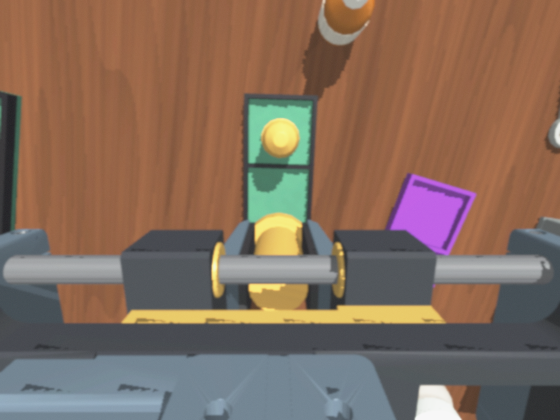

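The dome stands centred in its compartment at (280,137), and the pillar hangs over the other one.

Emit:
carry_out --series "-0.5 1 25 0 0 0 255; 0 0 42 0 0 0 255; 0 0 38 0 0 0 255; 0 0 14 0 0 0 255; 0 0 3 0 0 0 255; 0 0 1 0 0 0 255; 0 0 1 0 0 0 255; 0 0 1 0 0 0 255; 0 0 1 0 0 0 255; 0 0 0 0 0 0 255; 0 0 0 0 0 0 255"

```text
clock: 23.3
tool_pos: [0.5446, -0.3458, 0.0985]
ee_rot: [0.65, 0.76, 0.0, 0.0]
ft_force: [-0.2, -0.0, -2.0]
gripper_width: 0.0264
gripper_force: 30.0
```

```bash
python3 - <<'E'
from h import *
o=get_obs(); o['tool_pos']=o['tool_pos']+[0,0,.13]; plan((.3772,.2372,.215),60,80,obs=o)
E
```

```text
yaw 98.9 n=14 D=[-167.4  583.   -13.5]
43.0 -5.3 1.0 0.000 0.000 0.049 80; 42.7 -7.4 1.0 0.000 0.000 0.049 80; 42.3 -9.5 1.0 0.000 0.000 0.049 80; 41.8 -11.5 1.0 0.000 0.000 0.049 80; 41.2 -13.5 1.0 0.000 0.000 0.049 80; 40.5 -15.5 1.0 0.000 0.000 0.049 80; 39.7 -17.5 1.0 0.000 0.000 0.049 80; 38.8 -19.4 1.0 0.000 0.000 0.049 80; 37.8 -21.2 1.0 0.000 0.000 0.049 80; 36.7 -23.0 1.0 0.000 0.000 0.049 80; 35.5 -24.8 1.0 0.000 0.000 0.049 80; 34.3 -26.5 1.0 0.000 0.000 0.049 80; 33.0 -28.1 1.0 0.000 0.000 0.049 80; 31.6 -29.7 1.0 0.000 0.000 0.049 80
```

Emit:
carry_out --series "0 0 0.5 0 0 0 255; 0 0 0.3 0 0 0 255; 0 0 0 0 0 0 255"

```text
clock: 23.6
tool_pos: [0.5446, -0.3459, 0.0984]
ee_rot: [0.65, 0.76, -0.0, 0.0]
ft_force: [-3.2, 3.0, 12.0]
gripper_width: 0.027
gripper_force: 30.0
```

Emit:
carry_out --series "0 0 0 0 0 0 60; 0 0 0 0 0 0 60; 0 0 0 0 0 0 60; 0 0 0 0 0 0 60; 0 0 -20 0 0 0 60; 0 0 -45 0 0 0 60; 0 0 -45 0 0 0 60; 0 0 -20 0 0 0 60"

```text
clock: 24.4
tool_pos: [0.5455, -0.3465, 0.2316]
ee_rot: [0.65, 0.76, 0.0, 0.002]
ft_force: [-1.0, -0.1, 0.1]
gripper_width: 0.0697
gripper_force: 0.0
```

Emit:
carry_out --series "43 -5 1 0 0 0.049 80; 43 -7.5 1 0 0 0.049 80; 42 -9.5 1 0 0 0.049 80; 42 -11.5 1 0 0 0.049 80; 41 -13.5 1 0 0 0.049 80; 40.5 -15.5 1 0 0 0.049 80; 40 -17.5 1 0 0 0.049 80; 39 -19.5 1 0 0 0.049 80; 38 -21 1 0 0 0.049 80; 36.5 -23 1 0 0 0.049 80; 35.5 -25 1 0 0 0.049 80; 34 -26.5 1 0 0 0.049 80; 33 -28 1 0 0 0.049 80; 31.5 -30 1 0 0 0.049 80; 0 0 0 0 0 0 80; 0 0 0 0 0 0 80; 0 0 0 0 0 0 80"

```text
clock: 26.1
tool_pos: [0.379, 0.2378, 0.2135]
ee_rot: [0.868, 0.497, -0.0, 0.0]
ft_force: [0.0, -0.7, 0.3]
gripper_width: 0.0627
gripper_force: 0.0
```

```bash
python3 - <<'E'
from h import *
o=get_obs(); im=capture('wrist'); cv2.imwrite('pics/w8.png',im)
for ce,s,m in blobs(im,'blue',300,20000): print(ce,s)
print(o['tool_pos'],yaw(o),proj('wrist',(.3772,.2372,.06),o),proj('wrist',(.3772,.2372,.006),o))
plan((.3772,.2372,.094),None,80,obs=o)
E
```

```text
[394.00936436  24.33938706] [ 356    0   79   60 3524]
[410.03335471  87.57943126] [ 372   44   76   88 4677]
[277.68198992 208.96599496] [ 258  184   40   51 1588]
[0.37898529 0.23781934 0.21351671] 59.63533857010311 [277.62197269 217.79707513] [277.62927613 203.39688819]
yaw 59.6 n=3 D=[  -1.8   -0.6 -119.5]
-0.5 -0.4 39.8 0.000 0.000 0.000 80; -0.5 -0.4 39.8 0.000 0.000 0.000 80; -0.5 -0.4 39.8 0.000 0.000 0.000 80
```

View pics/w8.png

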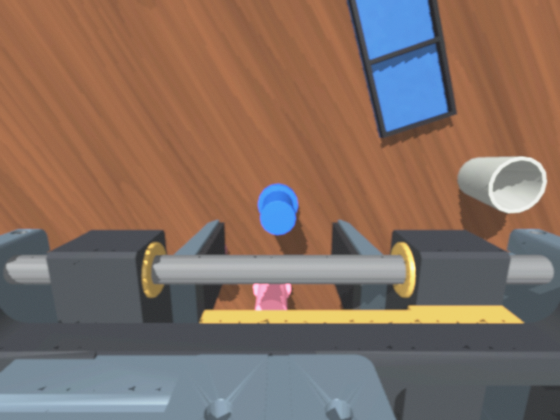

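The blue foot is centred between the fingers at (278,205). The pink behind it at (271,295) is off the finger line.

Emit:
carry_out --series "-1.5 -1 20 0 0 0 80; 0 0 40 0 0 0 80; 0 0 38 0 0 0 80; 0 0 20 0 0 0 80; 0 0 0 0 0 0 80; 0 0 0 0 0 0 80; 0 0 0 0 0 0 255; 0 0 0 0 0 0 255; 0 0 0 0 0 0 255; 0 0 0 0 0 0 255; 0 0 0 0 0 0 255; 0 0 0 0 0 0 255; 0 0 0 0 0 0 255" --grip_force 25

```text
clock: 27.45
tool_pos: [0.3773, 0.2377, 0.0959]
ee_rot: [0.868, 0.497, 0.0, 0.0]
ft_force: [-0.3, -0.1, 8.8]
gripper_width: 0.0286
gripper_force: 25.0
```

```bash
python3 - <<'E'
from h import *
o=get_obs(); print(o['tool_pos'],o['gripper_width'])
o['tool_pos']=o['tool_pos']+[0,0,.11]; plan((.5515,.3335,o['tool_pos'][2]),77,255,obs=o)
E
```

```text
[0.37733374 0.23767562 0.09585106] 0.028619654093049555
yaw 59.6 n=5 D=[174.2  95.8   0. ]
34.1 20.4 0.0 0.000 -0.000 -0.061 255; 32.8 22.4 0.0 0.000 -0.000 -0.061 255; 31.4 24.3 0.0 0.000 -0.000 -0.061 255; 29.9 26.2 0.0 0.000 -0.000 -0.061 255; 28.3 28.0 0.0 0.000 -0.000 -0.061 255
```

Emit:
carry_out --series "0 0 -20 0 0 0 255; 0 0 -45 0 0 0 255; 0 0 -45 0 0 0 255; 34 20.5 0 0 0 -0.061 255; 33 22.5 0 0 0 -0.061 255; 31.5 24.5 0 0 0 -0.061 255; 30 26 0 0 0 -0.061 255; 28 28 0 0 0 -0.061 255; 0 0 0 0 0 0 255; 0 0 0 0 0 0 255; 0 0 0 0 0 0 255"

```text
clock: 28.55
tool_pos: [0.5505, 0.3329, 0.2052]
ee_rot: [0.782, 0.623, -0.001, -0.0]
ft_force: [0.2, 0.3, -0.8]
gripper_width: 0.0289
gripper_force: 25.0
```

```bash
python3 - <<'E'
from h import *
o=get_obs(); im=capture('wrist'); cv2.imwrite('pics/w9.png',im)
plan((.5515,.3335,.0998),77,255,obs=o)
print(proj('wrist',(.537,.269,.004),o),proj('wrist',(.5515,.3335,.004),o))
E
```

```text
yaw 77.1 n=3 D=[   1.     0.6 -105.4]
0.3 0.3 35.1 -0.000 0.000 0.001 255; 0.3 0.3 35.1 -0.000 0.000 0.001 255; 0.3 0.3 35.1 -0.000 0.000 0.001 255
[279.7276108 264.6210384] [279.59770558 202.71761707]
```

View pics/w9.png

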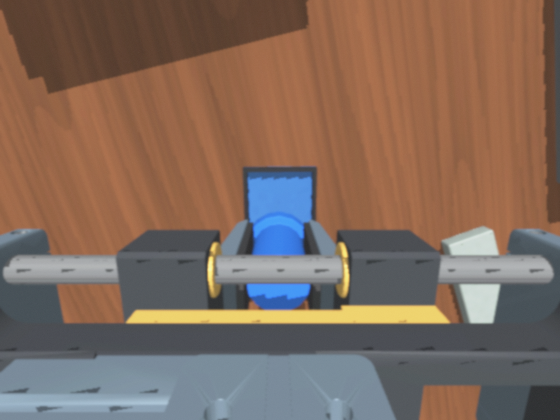

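The blue foot hangs over the far blue compartment, floor centre at (280,203). The tray's far wall at row 170 is where it should be.

Emit:
carry_out --series "0.5 1 20 0 0 0 255; 0 0 37 0 0 0 255; 0 0 30 0 0 0 255; 0 0 13 0 0 0 255; 0 0 3 0 0 0 255; 0 0 1 0 0 0 255; 0 0 1 0 0 0 255; 0 0 0.5 0 0 0 255; 0 0 0 0 0 0 255; 0 0 0 0 0 0 255"

```text
clock: 29.6
tool_pos: [0.5527, 0.3337, 0.1005]
ee_rot: [0.782, 0.623, 0.0, 0.0]
ft_force: [-0.2, 0.9, -0.0]
gripper_width: 0.0286
gripper_force: 25.0
```

Emit:
carry_out --series "0 0 0.5 0 0 0 255; 0 0 0.4 0 0 0 255; 0 0 0 0 0 0 255; 0 0 0 0 0 0 255"

```text
clock: 30.0
tool_pos: [0.5527, 0.3337, 0.0999]
ee_rot: [0.782, 0.623, 0.0, 0.0]
ft_force: [-2.3, -2.1, 11.5]
gripper_width: 0.0288
gripper_force: 25.0
```

Emit:
carry_out --series "0 0 0 0 0 0 60; 0 0 0 0 0 0 60; 0 0 0 0 0 0 60; 0 0 0 0 0 0 60; 0 0 -20 0 0 0 60; 0 0 -45 0 0 0 60; 0 0 -45 0 0 0 60; 0 0 -40 0 0 0 60; 0 0 -30 0 0 0 60; 0 0 0 0 0 0 60; 0 0 0 0 0 0 60; 0 0 0 0 0 0 60"

```text
clock: 31.2
tool_pos: [0.5521, 0.3334, 0.2778]
ee_rot: [0.782, 0.623, -0.001, -0.0]
ft_force: [0.5, 0.4, -0.2]
gripper_width: 0.0697
gripper_force: 0.0
```

```bash
python3 - <<'E'
from h import *
import numpy as np
cv2.imwrite('pics/s10.png',np.vstack([capture('scene')]))
w=capture('wrist');cv2.imwrite('pics/w10.png',np.hstack([cv2.resize(w,(400,300)),cv2.resize(capture('top'),(400,300))]))
E
```

```text
(no output)
```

View pics/s10.png

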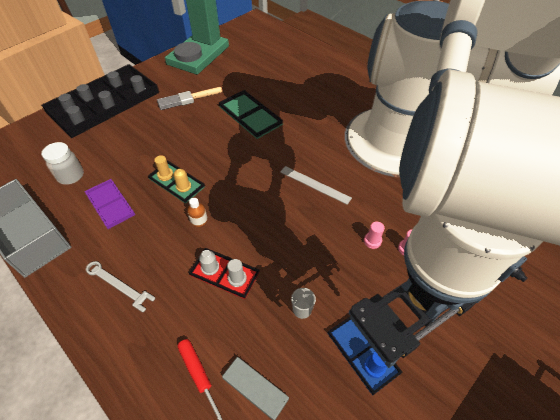

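View pics/w10.png

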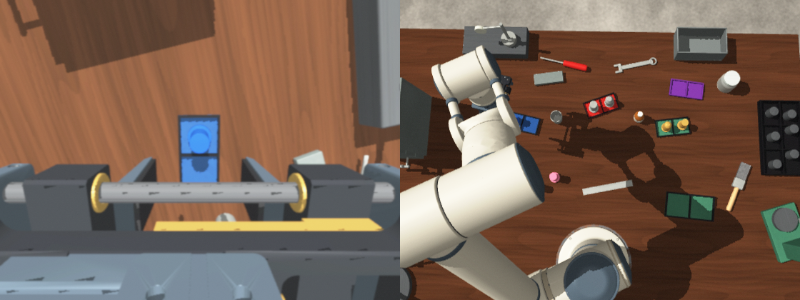

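All five parts stand upright, each in its own compartment of the right tray. The bottle at (197,211) and the cup at (303,303) are where they started, and the gripper is clear.

```bash
python3 -c "
from station import *
print(close_job())"
```

```text
the job is handed in; nothing more can be done
None
```

The job is handed in: both steel parts are in the red tray, both brass parts in the small green tray and the blue foot in the blue tray, each upright in its own compartment, with the bottle and cup left where they stood; the arm took about 31 s.

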